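# Shut the pot-filler tap and swing its spout over the pot

## Task

The water is about to be turned back on, so get the tap behind the hob ready. With a fingertip, gently push the lever on top of the tap fully shut (clockwise seen from above, to its stop); after that, push the spout round until its outlet is over the middle of the deep two-handled pot. Grip nothing, and leave the pot, the frying pan and the other things where they stand.

Things in the scene. Friction and masses are not known exactly. Their poses are not given: they have to be found in the camera images.
- tap: Chrome tap on the counter (z = 0) behind the hob. Origin: centre of its foot (60 mm across, 8 mm high). z: up the column (34 mm across), the turning axis of spout and lever; -x: across the hob towards the robot; +y: left as the robot sees it. 276 mm tall. Both parts turn at a few newtons; over 35 N of push or squeeze is too rough.
- lever (a joint): Turn of the shut-off lever on top of the tap, rad, growing counter-clockwise seen from above. 0 = shut, against its stop, lever pointing along the tap's +y (left); 1.5 = fully open, pointing about along the tap's -x (to the robot). Found partly or fully open. Friction about 0.12 N m, no spring: stays where left.
- lever_tip (a point): Middle of the lever's free end (position only). The lever is a flat level black bar 16 mm wide, 14 mm high (underside 258 mm, top 272 mm above the counter), reaching 100 mm from the tap's axis; a round cap 42 mm across, top 276 mm, at its root.
- spout (a joint): Swing of the spout about the tap's axis, rad, growing counter-clockwise seen from above. 0 = along the tap's -x (over the middle of the hob, to the robot); positive: outlet goes to the tap's -y (right); negative: to +y (left). Range -1.4 to 1.4; found near 0. Friction about 0.28 N m, no spring: stays where left, does not coast.
- spout_outlet (a point): Centre of the nozzle's mouth, 236 mm from the tap's axis, 168 mm above the counter; this must be over the pot. The spout is a level round tube 18 mm thick, centre line 210 mm above the counter (50 mm below the lever), out to 236 mm, where a nozzle 24 mm thick goes down. Collar 46 mm across at its root.
- pot: Deep steel cooking pot, open, with two loop handles at its sides; 176 mm across, 85 mm deep, 232 mm over the handles; stands on one of the hob's two burner grates (grate top 42 mm, so its rim is 127 mm above the counter). Origin: centre of its underside. Loose, 0.9 kg; must stay where it is.
- pan: Shallow dark frying pan, 190 mm across and 36 mm deep, with one long handle that reaches 215 mm from its centre; stands on the other burner grate. Origin: centre of its underside. Not to be moved.
- jar: Small closed jar with label and lid, 56 mm across, 85 mm tall, on the counter behind the hob to the right. Origin: centre of its underside. Not to be moved.
- mug: White mug, 80 mm across, 90 mm tall, on the counter behind the hob to the left. Origin: centre of its underside. Not to be moved.
- driver: Screwdriver with a blue handle, 160 mm long, lying on the counter to the right of the hob. Not to be moved.

How it is judged:
By the outcome, as a careful person would: the job done as asked, in the order asked, and still so for the second after the job is handed in, with the robot touching nothing.
It also fails if it takes over 58 s, if anything falls off the work surface, if the arm or the gripper's body presses on something with over 40 N, if the wrist force passes 120 N, or if a joint passes its speed limit or range.

## Robot

A 6-joint arm with a two-finger parallel gripper is mounted at the origin on the work surface. World frame = base frame: x ahead of the robot, y to its left, z up, the work surface at z = 0. Lengths are in m, angles in rad, forces in N, time in s.
With the tool pointing down it reaches from about 0.4 to 0.925 m from the base axis. Payload 3.4 kg.
Tool frame: the origin (TCP) lies at the very end of the fingers, on their centre line; the grasp point (between the pads) lies 19 mm behind it; z points along the fingers, x is the direction in which the jaws open and shut, and the axes are right-handed (so a half turn about z gives the same grasp; the last joint's range is limited). The gripper opens to 85 mm and grips with 20 to 120 N. Pads are 22 mm wide; open, the fingers measure 114 mm over their backs; the gripper's body (76 mm by 85 mm) begins 54 mm behind the grasp point. The pads swing forward as they close: fully open they stand 13 mm farther back than shut.
Start: joints at [-1.331, 0.307, 1.506, -0, 1.328, -0.073], TCP at [0.177, -0.547, 0.231] pointing down, gripper open.
Joint ranges: [-3.12, 3.12], [-1.05, 2.28], [0.14, 2.33], [-1.42, 4.57], [0.1, 2.73], [-2.68, 2.68]. Speed limits (rad/s): [2.57, 2.57, 3.14, 3.14, 3.14, 3.14].

## Interface

Orientations are given as a unit quaternion [x, y, z, w].
In Python, from plant import arm, grab_frame, find_in gives the robot as it stands.
- The arm moves only by the tool servo_tool, never from a script. Its arguments are lists of equal length, an entry for each row: "translation": the shift along the tool's x, y, z in mm, a list of three; "turn": the turn about the tool's z in rad. A call has exactly 5 rows; each row shifts and turns the commanded pose from where the row before left it, along the tool's axes as they then stand; what a row does not reach is not made up. A row lasts 1/12 s, in which the tool goes at most 41.7 mm and 7.16 degrees, less where a joint would pass 70% of its speed; a pose out of reach is approached as far as the arm can. A call with a gripper value outside its range is refused whole. "fingers" is the gripper command: -1 is shut, 1 is fully open, values between are in proportion, set as the call begins (left out, the last holds). The fingers move at their own pace and stop on an object; "force" is the grip in N (left out, the last holds). Time passes only in rows, so rows that do not move let the fingers close, or fill a call up. It gives the time, the measured TCP pose, the force and the opening at its end, in the units of the state.
- arm.read_state(): the state, without advancing time (a new reading comes with each control period).
- grab_frame(name): name is "scene" or "top"; returns a dict with "color" (480x640x3 uint8, blue, green, red), "vertical_fov" (degrees; the focal length in pixels is half the picture's height over the tangent of half this angle, whatever the lens; pixels are square), "cx", "cy" (the principal point, pixels), "origin" and "orientation" of the camera in the world. Camera axes: x right, y down, z forward; pixel columns grow to the right and rows downward; lengths in m; the calibration is good to about 2 mm. A picture is of the moment at which its call begins. There is no depth.
- arm.finish_job(): hands the job in, once; it reports no verdict.
Trained networks look in the newest picture that a camera, given by its name, has taken for a name from the list of things; names that differ only in an ending like _2 or _b are one class to them, and where a whole thing is asked for, a point or a joint stands for the part that bears it (a point fixed in the world has none). Each returns a list of dicts, best first, with "confidence" (0 to 1); they miss things now and then, are a little off and sometimes report something else, mostly with a low value. They report only what shows in the picture. A call takes as long as a camera call.
- find_in(query, camera): "uv" ([column, row] in pixels, amid what is visible of it).
The state is a dict: "clock": time; "joint_positions": joint angles; "joint_vel": joint speeds; "joint_efforts": joint torques, N m; "tcp_pos": TCP position; "eef_rot": TCP orientation; "force": force on the tool from outside, world axes, zero at the start; "torque": the same for the moment, N m; "grip_width": opening from 0.0 (shut) to 1.0 (fully open).
Only numpy, scipy, OpenCV 4.12 (cv2) and the standard library are available. Lean on these libraries where they do the work, as an engineer would, in place of code of your own. Each camera call takes 0.05 s, during which the arm holds its last target. There are 200 camera calls.

## Working session

There is one attempt and no reset: what is moved stays moved. The work goes in short steps, Python scripts to look and compute and a tool call to move; the robot and the scene stay as the last step left them, time stands still between calls to the robot, and variables do not carry over. Pictures are saved under pics/ and viewed, on a budget of 10 in all, crops included, one or two more only if the job needs it, and the job is handed in when it is done.

Besides the shell and the picture viewer there is one more tool, called after ">>>" as name(argument=value, ...) on one line, values as JSON. servo_tool: Moves the arm, as the interface text tells. Its arguments: {"type":"object","properties":{"translation":{"type":"array","items":{"type":"array","items":{"type":"number"}}},"turn":{"type":"array","items":{"type":"number"}},"fingers":{"type":"number"},"force":{"type":"number"}},"required":["translation","turn"]}

```bash
mkdir -p pics; cat > h.py <<'E'
import numpy as np, cv2
from scipy.spatial.transform import Rotation as R
from plant import arm, grab_frame, find_in
def ray(f,uv):
    fl=240/np.tan(np.radians(f["vertical_fov"])/2)
    d=R.from_quat(f["orientation"]).apply([(uv[0]-f["cx"])/fl,(uv[1]-f["cy"])/fl,1])
    return np.array(f["origin"]),d
def atz(f,uv,z):
    o,d=ray(f,uv); return o+d*(z-o[2])/d[2]
def proj(f,p):
    fl=240/np.tan(np.radians(f["vertical_fov"])/2)
    c=R.from_quat(f["orientation"]).inv().apply(np.array(p)-f["origin"])
    return c[:2]/c[2]*fl+[f["cx"],f["cy"]]
E
python3 - <<'E'
from h import *
s=arm.read_state(); print({k:np.round(v,3).tolist() for k,v in s.items()})
Z=dict(tap=.2,lever=.265,lever_tip=.265,spout=.21,spout_outlet=.168,pot=.127,pan=.078,jar=.085,mug=.09)
for c in("top","scene"):
    f=grab_frame(c); cv2.imwrite(f"pics/{c}0.png",f["color"]); print(c,f["origin"],f["orientation"],f["vertical_fov"],f["cx"],f["cy"])
    for q in Z:
        for r in find_in(q,c)[:2]: print(q,np.round(r["uv"],1),round(r["confidence"],2),atz(f,r["uv"],Z[q]).round(3))
E
```

```text
{'clock': 0.0, 'joint_positions': [-1.331, 0.308, 1.508, 0.0, 1.328, -0.073], 'joint_vel': [0.0, -0.001, 0.004, -0.001, -0.0, 0.0], 'joint_efforts': [-0.002, -45.757, -25.192, -0.001, 0.013, 0.0], 'tcp_pos': [0.177, -0.546, 0.23], 'eef_rot': [0.809, -0.588, -0.001, -0.001], 'force': [0.356, -0.325, 0.37], 'torque': [0.024, 0.053, -0.002], 'grip_width': 1.002}
top [ 0.46886428 -0.03997805  1.55778695] [ 0.71026433 -0.70315131  0.02613963 -0.02048277] 42.27578214586059 318.5639365363363 250.77323983758072
tap [261.  233.4] 0.62 [0.595 0.076 0.2  ]
lever [256.5 215.6] 0.93 [0.627 0.081 0.265]
lever_tip [256.4 215.8] 0.64 [0.626 0.081 0.265]
spout [258.8 268. ] 0.88 [0.519 0.079 0.21 ]
spout_outlet [257.6 269.2] 0.65 [0.518 0.085 0.168]
spout_outlet [419.4 325.9] 0.22 [ 0.395 -0.277  0.168]
pot [205.7 294.9] 0.6 [0.459 0.207 0.127]
pot [262.1 269.4] 0.46 [0.519 0.079 0.127]
pan [321.1 305.6] 0.65 [ 0.436 -0.059  0.078]
pan [259.9 269.1] 0.17 [0.521 0.088 0.078]
jar [364.2 220.1] 0.73 [ 0.641 -0.16   0.085]
jar [262.6 268.7] 0.71 [0.522 0.081 0.085]
mug [187.5 185. ] 0.92 [0.72  0.263 0.09 ]
scene [1.23598972 0.32454647 1.37419061] [ 0.5065267   0.81556848 -0.24008048 -0.14366665] 45.660015837612235 312.09322280482 241.7668204400136
tap [336.7 265.7] 0.74 [0.606 0.065 0.2  ]
lever [338.  260.2] 0.7 [0.626 0.076 0.265]
lever_tip [338.  259.2] 0.77 [0.624 0.074 0.265]
spout_outlet [358.1 235.5] 0.67 [0.485 0.069 0.168]
pot [336.5 256.9] 0.57 [0.543 0.037 0.127]
pot [254.1 191.8] 0.39 [ 0.454 -0.255  0.127]
pan [336.8 264.4] 0.71 [0.537 0.036 0.078]
pan [321.3 220.8] 0.69 [ 0.429 -0.061  0.078]
mug [388.  366.9] 0.61 [0.741 0.264 0.09 ]
```

View pics/top0.png

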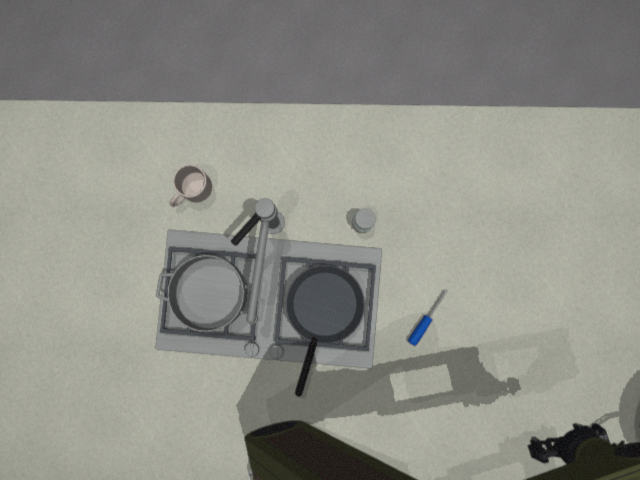

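View pics/scene0.png

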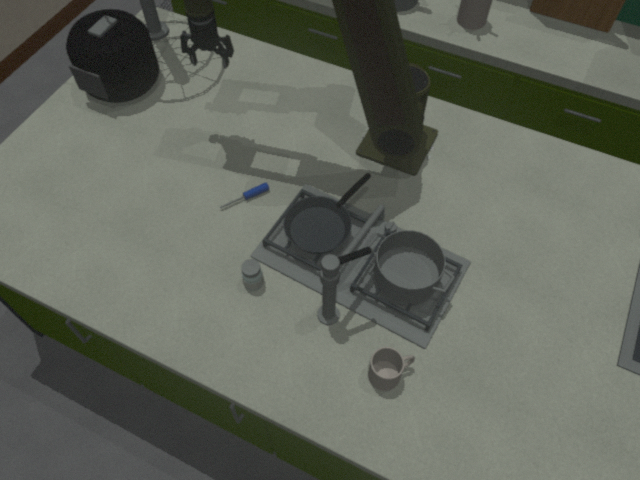

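The top view shows the tap's cap at (265,208), the lever tip at (234,242), the spout's end at about (252,322) and the pot's rim centred at (206,292). In the scene view the cap is at (331,262) and the tap's foot at (328,316). I'll zoom in on the top view once to refine these.

```bash
python3 - <<'E'
from h import *
f=grab_frame("top"); g=grab_frame("scene")
im=f["color"]; a=cv2.resize(im[160:360,150:400],None,fx=3.2,fy=3,interpolation=cv2.INTER_CUBIC)
a=cv2.resize(im[170:350,150:390],None,fx=3.3,fy=3.3,interpolation=cv2.INTER_CUBIC); cv2.imwrite("pics/crop1.png",a)
print("cap",atz(f,(265,208),.276),atz(g,(331,262),.276)); print("foot",atz(g,(328,317),.004))
print("tip",atz(f,(234,242),.265)); print("out",atz(f,(252,322),.21)); print("pot",atz(f,(206,292),.127),atz(g,(410,260),.127))
E
```

```text
cap [0.64146442 0.06232083 0.276     ] [0.64354615 0.06592674 0.276     ]
foot [0.6516137  0.06678771 0.004     ]
tip [0.57081747 0.12673601 0.265     ]
out [0.40242858 0.09178719 0.21      ]
pot [0.46586395 0.20659929 0.127     ] [0.4694899  0.20818006 0.127     ]
```

View pics/crop1.png

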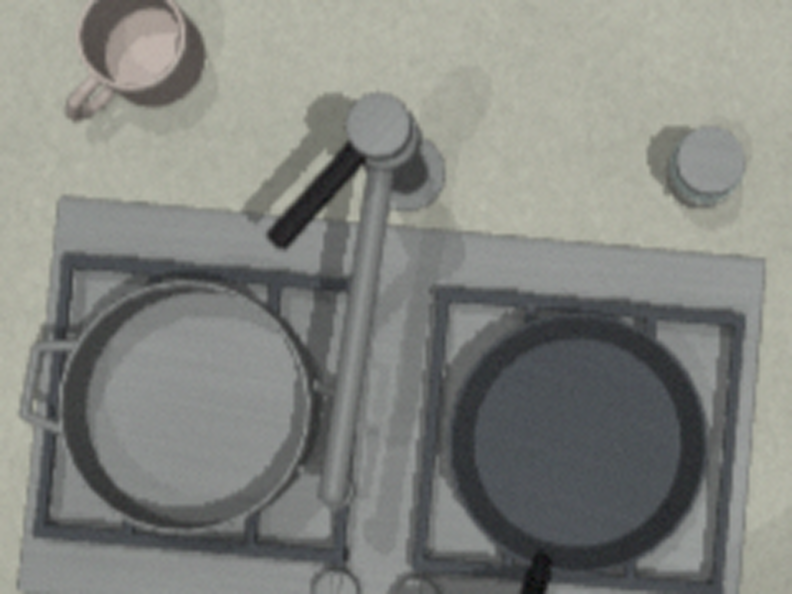

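>>> servo_tool(translation=[[0, 0, -20], [0, 0, -20], [0, 0, -20], [0, 0, -20], [0, 0, -20]], turn=[-0.124, -0.124, -0.124, -0.124, -0.124], fingers=-1, force=20)

```text
clock: 1.52
tcp_pos: [0.1769, -0.547, 0.3322]
eef_rot: [0.951, -0.311, -0.0, -0.0]
force: [0.7, -0.1, -0.0]
grip_width: 0.302
```

>>> servo_tool(translation=[[0, 0, 0], [0, 0, 0], [0, 0, 0], [0, 0, 0], [0, 0, 0]], turn=[-0.124, -0.124, -0.124, -0.124, -0.124])

```text
clock: 1.93
tcp_pos: [0.1769, -0.547, 0.3314]
eef_rot: [1.0, -0.006, 0.0, 0.0]
force: [-0.7, 0.9, 0.4]
grip_width: -0.002
```

>>> servo_tool(translation=[[0, 0, 0], [14, -26, 0], [14, -26, 0], [14, -26, 0], [14, -26, 0]], turn=[-0.017, 0, 0, 0, 0])

```text
clock: 2.35
tcp_pos: [0.2333, -0.4421, 0.3311]
eef_rot: [1.0, -0.002, 0.0, -0.0]
force: [0.6, 0.3, -0.2]
grip_width: 0.007
```

```bash
python3 - <<'E'
from h import *
f=grab_frame("top"); C=lambda x,y:(150+x/3.3,170+y/3.3)
a,b=atz(f,C(60,198),.005),atz(f,C(763,260),.005); d=a-b; print("tap +y bearing deg",np.degrees(np.arctan2(d[1],d[0])))
for n,p,z in(("cap",(380,125),.276),("tip",(280,240),.265),("out",(333,494),.21),("pot",(188,405),.127)): print(n,atz(f,C(*p),z).round(4))
s=arm.read_state(); print(s["tcp_pos"],s["eef_rot"],s["force"],s["joint_positions"],s["clock"],s["grip_width"])
E
```

```text
tap +y bearing deg 85.5431309470346
cap [0.6417 0.062  0.276 ]
tip [0.5693 0.1249 0.265 ]
out [0.4073 0.0942 0.21  ]
pot [0.4642 0.2043 0.127 ]
[ 0.23531627 -0.43660731  0.33139464] [ 0.99999502 -0.00116071  0.00122984 -0.00266327] [ 1.66951836  4.38454434 -0.60300375] [-1.16493179  0.13196595  1.49030569  0.00437233  1.52323914 -1.16282677] 2.4 -0.003111522441311508
```

>>> servo_tool(translation=[[21, -34, 0], [21, -34, 0], [21, -34, 0], [21, -34, 0], [21, -34, 0]], turn=[0, 0, 0, 0, 0])

```text
clock: 2.82
tcp_pos: [0.3387, -0.2718, 0.3315]
eef_rot: [1.0, -0.002, 0.0, 0.0]
force: [0.9, -0.6, 0.2]
grip_width: -0.002
```

>>> servo_tool(translation=[[21, -34, 0], [21, -34, 0], [21, -34, 0], [21, -34, 0], [21, -34, 0]], turn=[0, 0, 0, 0, 0])

```text
clock: 3.23
tcp_pos: [0.444, -0.1016, 0.3316]
eef_rot: [1.0, -0.002, 0.0, 0.0]
force: [-0.3, -0.0, -0.5]
grip_width: -0.003
```

>>> servo_tool(translation=[[21, -34, 0], [21, -34, 0], [21, -34, 0], [21, -34, 0], [5, -15, 0]], turn=[0, 0, 0, 0, 0])

```text
clock: 3.65
tcp_pos: [0.5355, 0.0516, 0.3311]
eef_rot: [1.0, -0.0, 0.001, -0.001]
force: [1.0, -0.4, -0.5]
grip_width: -0.002
```

>>> servo_tool(translation=[[0, 0, 0], [0, 0, 0], [0, 0, 0], [0, 0, 0], [0, 0, 0]], turn=[0, 0, 0, 0, 0])

```text
clock: 4.07
tcp_pos: [0.532, 0.0463, 0.3315]
eef_rot: [1.0, -0.002, 0.0, 0.0]
force: [0.1, 0.1, -0.9]
grip_width: 0.0
```

>>> servo_tool(translation=[[11, -22, 0], [11, -22, 0], [0, 0, 0], [0, 0, 25], [0, 0, 20]], turn=[0, 0, 0, 0, 0])

```text
clock: 4.48
tcp_pos: [0.5551, 0.0907, 0.2868]
eef_rot: [1.0, -0.001, 0.001, 0.0]
force: [0.0, -0.6, -1.3]
grip_width: -0.001
```

```bash
python3 - <<'E'
from h import *
f=grab_frame("scene"); cv2.imwrite("pics/s2.png",cv2.resize(f["color"][170:350,220:460],None,fx=3.3,fy=3.3,interpolation=cv2.INTER_CUBIC)); print(arm.read_state()["tcp_pos"])
E
```

```text
[0.55193242 0.09021453 0.2817701 ]
```

View pics/s2.png

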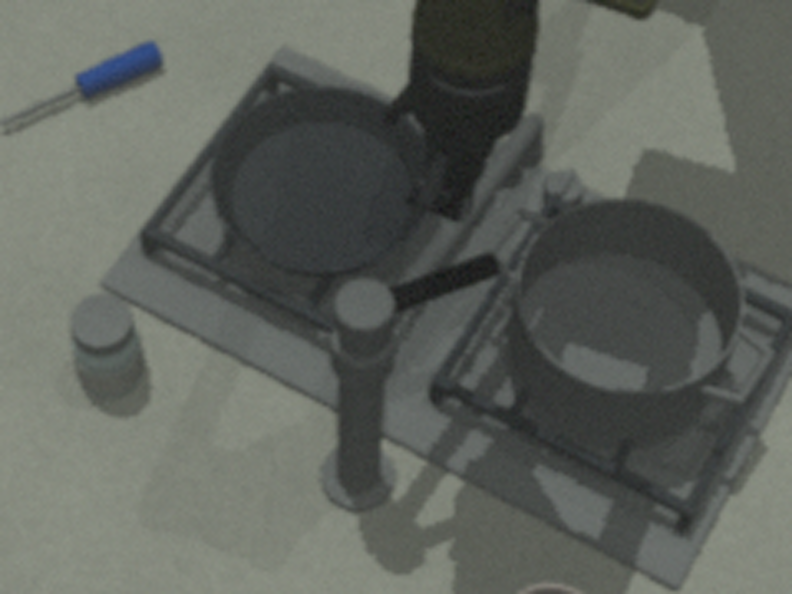

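>>> servo_tool(translation=[[0, 0, 18], [0, 0, 18], [0, 0, 0], [4, -6, 0], [4, -6, 0]], turn=[0, 0, 0, 0, 0])

```text
clock: 4.95
tcp_pos: [0.5634, 0.1032, 0.2517]
eef_rot: [1.0, -0.001, 0.001, -0.0]
force: [1.0, 0.9, 0.7]
grip_width: 0.004
```

>>> servo_tool(translation=[[5, -5, 0], [4, -5, 0], [4, -5, 0], [4, -5, 0], [4, -5, 0]], turn=[0, 0, 0, 0, 0])

```text
clock: 5.37
tcp_pos: [0.5843, 0.129, 0.2507]
eef_rot: [1.0, -0.0, 0.0, 0.0]
force: [-0.4, -2.3, -0.3]
grip_width: -0.002
```

>>> servo_tool(translation=[[5, -4, 0], [5, -3, 0], [5, -3, 0], [5, -3, 0], [5, -3, 0]], turn=[0, 0, 0, 0, 0])

```text
clock: 5.78
tcp_pos: [0.609, 0.1448, 0.2501]
eef_rot: [1.0, -0.001, -0.0, -0.0]
force: [-0.5, -1.5, 0.1]
grip_width: -0.001
```

>>> servo_tool(translation=[[4, -1, 2], [3, -1, 0], [3, -1, 0], [2, -1, 0], [2, 0, 0]], turn=[0, 0, 0, 0, 0])

```text
clock: 6.2
tcp_pos: [0.6226, 0.1486, 0.2481]
eef_rot: [1.0, -0.0, -0.0, -0.0]
force: [-1.4, 0.3, -1.0]
grip_width: -0.002
```

>>> servo_tool(translation=[[1, 0, 0], [1, 0, 0], [1, 0, 0], [0, 0, 0], [0, 0, 0]], turn=[0, 0, 0, 0, 0])

```text
clock: 6.62
tcp_pos: [0.6256, 0.1486, 0.2483]
eef_rot: [1.0, -0.0, 0.0, -0.0]
force: [-1.2, 0.5, -0.9]
grip_width: 0.002
```

```bash
python3 - <<'E'
from h import *
f=grab_frame("scene"); cv2.imwrite("pics/s3.png",cv2.resize(f["color"][170:350,220:460],None,fx=3.3,fy=3.3,interpolation=cv2.INTER_CUBIC)); s=arm.read_state(); print(s["tcp_pos"],s["force"])
t=np.array([.6425,.064,.265])
for b in (80,85.5,90):
    b=np.radians(b); print(((proj(f,t+.1*np.array([np.cos(b),np.sin(b),0]))-[220,170])*3.3).round())
E
```

```text
[0.62562042 0.14853058 0.24832473] [-1.29254696  0.3043341  -0.37415961]
[487. 386.]
[494. 376.]
[499. 366.]
```

View pics/s3.png

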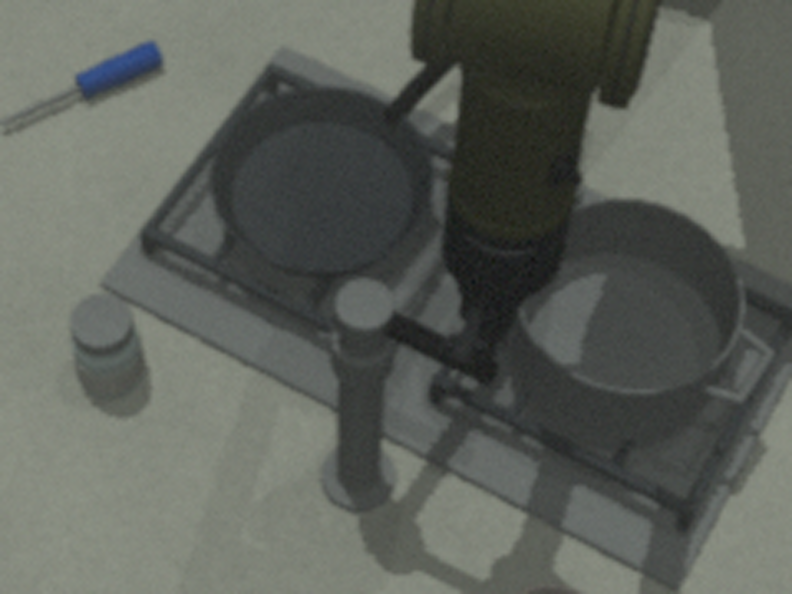

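The lever now points nearly left, with its end at about (490,372) in the crop. There is no stop force yet, so I'll creep on until it shows.

>>> servo_tool(translation=[[0.5, 0, 0], [0.5, 0, 0], [0.5, 0, 0], [0.5, 0, 0], [0, 0, 0]], turn=[0, 0, 0, 0, 0])

```text
clock: 7.08
tcp_pos: [0.626, 0.1486, 0.2482]
eef_rot: [1.0, -0.0, -0.002, -0.0]
force: [-5.6, 1.4, 1.7]
grip_width: -0.001
```

>>> servo_tool(translation=[[0.5, 0, 0], [0.5, 0, 0], [0.5, 0, 0], [0.5, 0, 0], [0, 0, 0]], turn=[0, 0, 0, 0, 0])

```text
clock: 7.5
tcp_pos: [0.6261, 0.1486, 0.2482]
eef_rot: [1.0, -0.0, -0.003, 0.0]
force: [-9.5, 0.2, 3.5]
grip_width: 0.0
```

The lever is at its stop: the TCP stalled at x = 0.626 while the force rose to 9.5 N. I'll back off and go round to the right side of the spout.

>>> servo_tool(translation=[[-10, 0, 0], [-14, 0, 0], [0, 0, -25], [0, 0, -30], [-10, 5, -10]], turn=[0, 0, 0, 0, 0])

```text
clock: 7.92
tcp_pos: [0.5994, 0.1441, 0.3177]
eef_rot: [1.0, -0.0, 0.005, -0.001]
force: [0.1, -0.5, 1.2]
grip_width: 0.002
```

>>> servo_tool(translation=[[-29, 20, 0], [-29, 20, 0], [-29, 20, 0], [-29, 20, 0], [-29, 18, 0]], turn=[0, 0, 0, 0, 0])

```text
clock: 8.33
tcp_pos: [0.4493, 0.0443, 0.3134]
eef_rot: [1.0, -0.0, 0.001, 0.001]
force: [0.8, -1.6, -0.7]
grip_width: 0.001
```

>>> servo_tool(translation=[[0, 0, 30], [0, 0, 20], [0, 0, 0], [0, 0, 0], [0, 0, 0]], turn=[0, 0, 0, 0, 0])

```text
clock: 8.75
tcp_pos: [0.4516, 0.0455, 0.2644]
eef_rot: [1.0, -0.0, 0.001, 0.0]
force: [0.6, 1.1, -0.2]
grip_width: 0.001
```

```bash
python3 - <<'E'
from h import *
f=grab_frame("scene"); cv2.imwrite("pics/s4.png",cv2.resize(f["color"][170:350,220:460],None,fx=3.3,fy=3.3,interpolation=cv2.INTER_CUBIC)); s=arm.read_state(); print(s["tcp_pos"],s["force"])
E
```

```text
[0.45195834 0.04562226 0.26464718] [-0.18506086  0.3677118  -0.09813661]
```

View pics/s4.png

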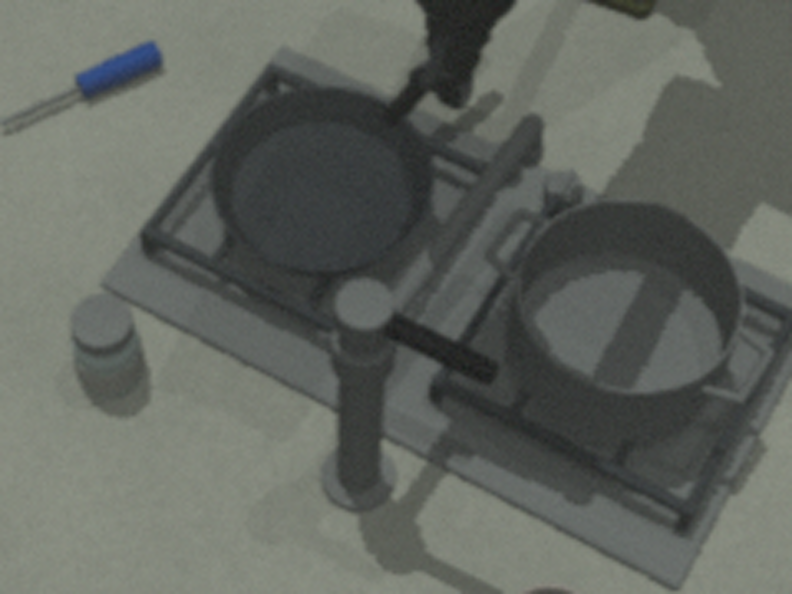

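The lever rests pointing left, with its end at (492,370), matching the shut direction. The fingertip at (455,105) is clear on the right of the spout, so I'll descend and push.

>>> servo_tool(translation=[[0, 0, 25], [0, 0, 25], [0, 0, 22], [0, 0, 0], [0, -5, 0]], turn=[0, 0, 0, 0, 0])

```text
clock: 9.22
tcp_pos: [0.4509, 0.0504, 0.1915]
eef_rot: [1.0, -0.001, -0.0, 0.0]
force: [-0.0, -1.0, 0.4]
grip_width: 0.005
```

>>> servo_tool(translation=[[0, -5, 0], [0, -5, 0], [0, -5, 0], [0, -6, 0], [1, -7, 0]], turn=[0, 0, 0, 0, 0])

```text
clock: 9.63
tcp_pos: [0.4522, 0.0789, 0.1923]
eef_rot: [1.0, -0.0, 0.001, 0.0]
force: [0.7, -1.2, 1.6]
grip_width: 0.001
```

>>> servo_tool(translation=[[1, -7, 0], [1, -7, 0], [1, -7, 0], [1, -7, 0], [1, -7, 0]], turn=[0, 0, 0, 0, 0])

```text
clock: 10.05
tcp_pos: [0.4566, 0.1143, 0.1912]
eef_rot: [1.0, -0.0, -0.0, 0.0]
force: [0.0, -1.3, 0.3]
grip_width: 0.003
```

>>> servo_tool(translation=[[2, -6, 0], [2, -6, 0], [2, -6, 0], [3, -6, 0], [3, -6, 0]], turn=[0, 0, 0, 0, 0])

```text
clock: 10.47
tcp_pos: [0.4685, 0.1442, 0.1911]
eef_rot: [1.0, -0.001, -0.0, 0.0]
force: [-0.7, -1.7, 1.1]
grip_width: -0.0
```

```bash
python3 - <<'E'
from h import *
f=grab_frame("top"); cv2.imwrite("pics/t5.png",cv2.resize(f["color"][170:350,150:390],None,fx=3.3,fy=3.3,interpolation=cv2.INTER_CUBIC)); s=arm.read_state(); print(s["tcp_pos"],s["force"])
E
```

```text
[0.46944958 0.14529426 0.19122843] [0.30954288 1.48971564 0.29749038]
```

View pics/t5.png

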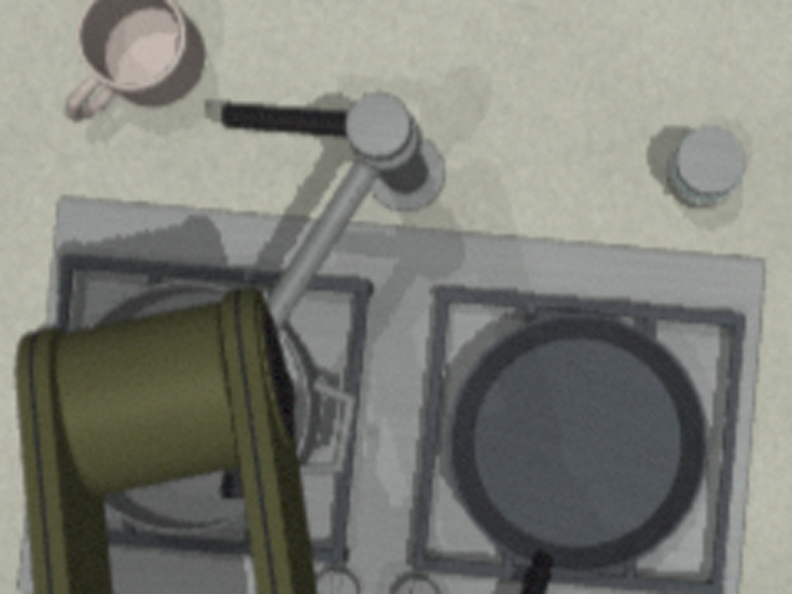

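The spout is at about 30–33° in this view (tube from (372,165) to (288,305)); the lever is parallel to the hob's rear edge, so shut. I'll push a bit more, then back off and measure.

>>> servo_tool(translation=[[2, -4, 0], [2, -4, 0], [2, -4, 0], [1, -2, 0], [0, 0, 0]], turn=[0, 0, 0, 0, 0])

```text
clock: 10.93
tcp_pos: [0.4759, 0.1581, 0.1913]
eef_rot: [1.0, -0.0, 0.0, -0.0]
force: [-0.1, -1.0, -0.2]
grip_width: -0.002
```

>>> servo_tool(translation=[[-5, 10, 0], [-15, 25, 0], [-15, 30, 0], [-15, 35, 0], [-15, 35, 0]], turn=[0, 0, 0, 0, 0])

```text
clock: 11.35
tcp_pos: [0.4089, 0.0216, 0.1912]
eef_rot: [1.0, 0.0, -0.0, -0.0]
force: [0.7, -0.4, -0.9]
grip_width: 0.002
```

>>> servo_tool(translation=[[-5, 35, -15], [-5, 35, -15], [0, 35, -15], [0, 35, 0], [0, 0, 0]], turn=[0, 0, 0, 0, 0])

```text
clock: 11.77
tcp_pos: [0.401, -0.1235, 0.2379]
eef_rot: [1.0, -0.003, 0.002, 0.002]
force: [-0.5, -0.2, -0.1]
grip_width: -0.002
```

```bash
python3 - <<'E'
from h import *
f=grab_frame("top"); cv2.imwrite("pics/t6.png",cv2.resize(f["color"][170:350,150:390],None,fx=3.3,fy=3.3,interpolation=cv2.INTER_CUBIC)); s=arm.read_state(); print(s["tcp_pos"],s["force"])
t=np.array([.6425,.064,.21])
for p in (30,34,38,42):
    p=np.radians(p); print(((proj(f,t+.236*np.array([-np.cos(p),np.sin(p),0]))-[150,170])*3.3).round())
E
```

```text
[ 0.40013794 -0.12052316  0.23701402] [ 0.07714347  0.69492763 -0.10037643]
[200. 445.]
[179. 432.]
[159. 417.]
[140. 401.]
```

View pics/t6.png

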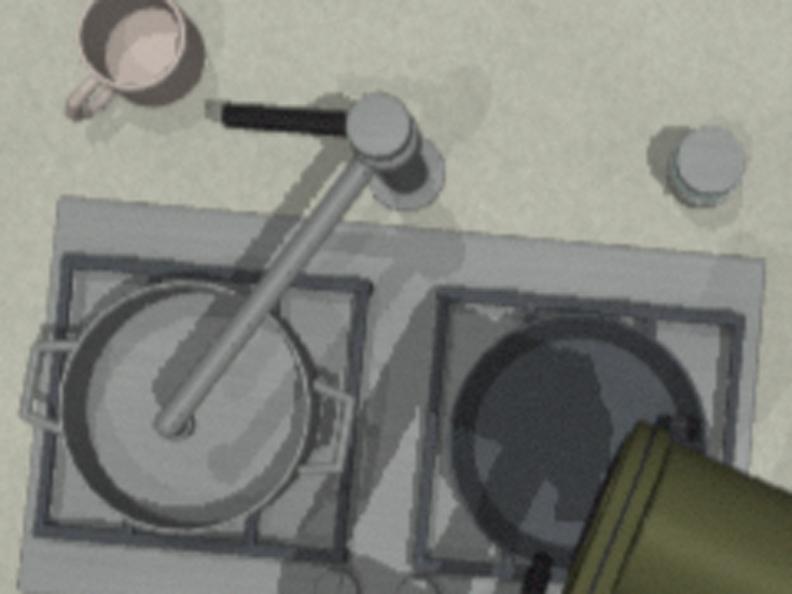

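The spout end is at (170,422) in the crop and the nozzle mouth at about (183,425); the pot's rim is centred at (188,406). That puts the spout at about 36° with 38° needed. I'll put numbers on it.

```bash
python3 - <<'E'
from h import *
f=grab_frame("top"); g=grab_frame("scene"); C=lambda x,y:(150+x/3.3,170+y/3.3)
print("tube end",atz(f,C(172,420),.21),"mouth",atz(f,C(183,425),.168),"pot",atz(f,C(188,406),.127))
cv2.imwrite("pics/s7.png",cv2.resize(g["color"][170:350,220:460],None,fx=3.3,fy=3.3,interpolation=cv2.INTER_CUBIC))
D=lambda p:((proj(g,p)-[220,170])*3.3).round()
for p in (34,36,38,40):
    q=np.radians(p); print(p,D([.6425-.236*np.cos(q),.064+.236*np.sin(q),.21]),D([.6425-.236*np.cos(q),.064+.236*np.sin(q),.168]))
print("potrim",D([.4645,.2045,.127]),D([.469,.208,.127]))
E
```

```text
tube end [0.45458365 0.20042133 0.21      ] mouth [0.45084323 0.20041965 0.168     ] pot [0.46352546 0.20432474 0.127     ]
34 [638. 210.] [630. 240.]
36 [644. 218.] [636. 248.]
38 [650. 226.] [642. 257.]
40 [656. 235.] [648. 265.]
potrim [625. 290.] [627. 296.]
```

View pics/s7.png

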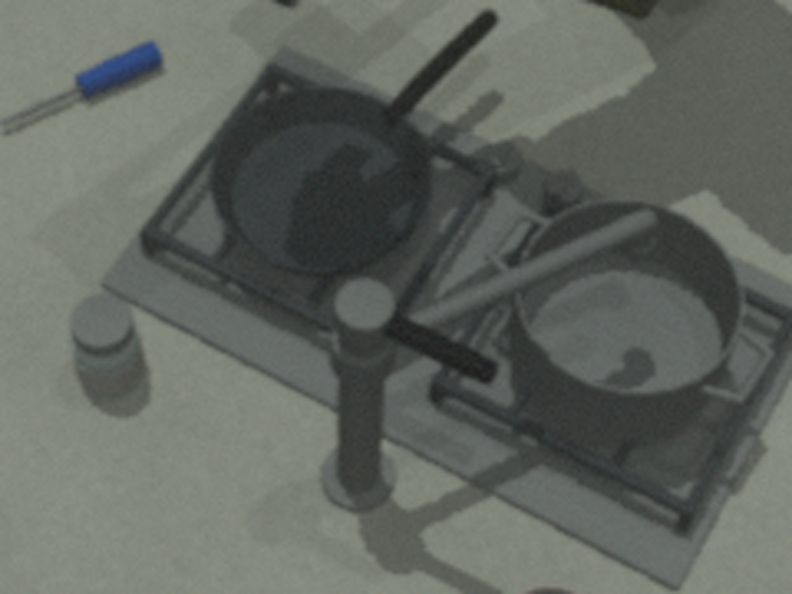

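The scene view puts the tube end at (645,220), so both cameras give 36°. About 2.5° is still needed, so I'll nudge it 8–9 mm further.

>>> servo_tool(translation=[[2, -35, 0], [2, -36, 15], [2, -36, 15], [2, -35, 16], [0, 0, 0]], turn=[0, 0, 0, 0, 0])

```text
clock: 12.33
tcp_pos: [0.4048, 0.0313, 0.1875]
eef_rot: [1.0, 0.003, -0.003, -0.002]
force: [-0.2, 0.4, 0.1]
grip_width: 0.002
```

>>> servo_tool(translation=[[15, -32, 0], [15, -32, 0], [15, -30, 0], [13, -25, 0], [0, 0, 0]], turn=[0, 0, 0, 0, 0])

```text
clock: 12.75
tcp_pos: [0.4689, 0.1487, 0.1905]
eef_rot: [1.0, 0.002, 0.001, -0.001]
force: [0.5, -0.2, -0.6]
grip_width: 0.0
```

>>> servo_tool(translation=[[3, -4, 0], [3, -4, 0], [3, -4, 0], [3, -4, 0], [0, 0, 0]], turn=[0, 0, 0, 0, 0])

```text
clock: 13.17
tcp_pos: [0.4786, 0.1595, 0.1903]
eef_rot: [1.0, -0.001, -0.0, -0.0]
force: [-0.5, -0.1, 0.1]
grip_width: -0.003
```

>>> servo_tool(translation=[[-5, 10, 0], [-15, 25, 0], [-15, 30, 0], [-15, 35, 0], [-15, 35, 0]], turn=[0, 0, 0, 0, 0])

```text
clock: 13.58
tcp_pos: [0.4119, 0.0229, 0.1903]
eef_rot: [1.0, 0.0, 0.0, 0.0]
force: [-0.5, -1.1, -0.3]
grip_width: -0.003
```

>>> servo_tool(translation=[[-5, 35, -15], [-5, 35, -15], [0, 35, -15], [0, 35, 0], [0, 0, 0]], turn=[0, 0, 0, 0, 0])

```text
clock: 14.0
tcp_pos: [0.4037, -0.1221, 0.2369]
eef_rot: [1.0, -0.004, 0.002, 0.003]
force: [-0.1, 0.1, 0.4]
grip_width: 0.001
```

```bash
python3 - <<'E'
from h import *
f=grab_frame("top"); g=grab_frame("scene"); 
a=cv2.resize(f["color"][190:340,150:280],None,fx=3,fy=3,interpolation=cv2.INTER_CUBIC);b=cv2.resize(g["color"][190:340,310:440],None,fx=3,fy=3,interpolation=cv2.INTER_CUBIC)
cv2.imwrite("pics/u8.png",np.hstack([a,b])); s=arm.read_state(); print(s["tcp_pos"],s["force"])
for p in (36,38,40):
    q=np.radians(p); P=[.6425-.236*np.cos(q),.064+.236*np.sin(q),.21]; print(p,((proj(f,P)-[150,190])*3).round(),((proj(g,P)-[310,190])*3).round()+[390,0])
E
```

```text
[ 0.40232069 -0.11708859  0.23546545] [-0.96651096  0.0909557  -0.32010772]
36 [153. 326.] [706. 138.]
38 [144. 319.] [711. 146.]
40 [135. 312.] [716. 154.]
```

View pics/u8.png

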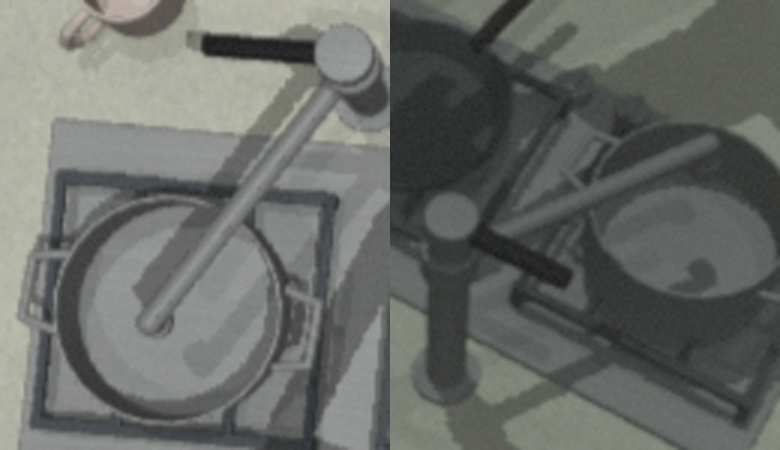

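The spout is now at about 37° (tube end at (148,322) on the left, (713,143) on the right). The last push ended 5 mm short, so I'll do one more nudge.

>>> servo_tool(translation=[[2, -35, 0], [2, -36, 15], [2, -36, 15], [2, -33, 16], [0, 0, 0]], turn=[0, 0, 0, 0, 0])

```text
clock: 14.52
tcp_pos: [0.4076, 0.0304, 0.1865]
eef_rot: [1.0, 0.002, -0.003, -0.002]
force: [-0.5, -0.3, 0.2]
grip_width: -0.001
```

>>> servo_tool(translation=[[15, -32, 0], [15, -32, 0], [15, -30, 0], [15, -25, 0], [0, 0, 0]], turn=[0, 0, 0, 0, 0])

```text
clock: 14.93
tcp_pos: [0.4742, 0.1482, 0.1895]
eef_rot: [1.0, 0.002, 0.002, -0.001]
force: [0.8, 0.5, 0.3]
grip_width: 0.003
```

>>> servo_tool(translation=[[3, -6, 0], [3, -6, 0], [2, -5, 0], [2, -4, 0], [0, 0, 0]], turn=[0, 0, 0, 0, 0])

```text
clock: 15.35
tcp_pos: [0.4815, 0.1645, 0.1893]
eef_rot: [1.0, -0.001, -0.0, 0.0]
force: [-0.2, 0.3, -0.1]
grip_width: 0.0
```

>>> servo_tool(translation=[[-5, 10, 0], [-15, 25, 0], [-15, 30, 0], [-15, 35, 0], [-15, 35, 0]], turn=[0, 0, 0, 0, 0])

```text
clock: 15.77
tcp_pos: [0.4147, 0.0281, 0.1893]
eef_rot: [1.0, 0.0, -0.0, 0.0]
force: [0.5, -0.6, 0.0]
grip_width: -0.004
```

>>> servo_tool(translation=[[-5, 35, -15], [-5, 35, -15], [0, 35, -15], [0, 35, -15], [0, 0, 0]], turn=[0, 0, 0, 0, 0])

```text
clock: 16.18
tcp_pos: [0.4077, -0.1173, 0.2525]
eef_rot: [1.0, -0.004, 0.003, 0.003]
force: [1.4, 0.4, -0.1]
grip_width: 0.001
```

```bash
python3 - <<'E'
from h import *
f=grab_frame("top"); g=grab_frame("scene"); 
a=cv2.resize(f["color"][190:340,150:280],None,fx=3,fy=3,interpolation=cv2.INTER_CUBIC);b=cv2.resize(g["color"][190:340,310:440],None,fx=3,fy=3,interpolation=cv2.INTER_CUBIC)
cv2.imwrite("pics/u9.png",np.hstack([a,b])); s=arm.read_state(); print(s["tcp_pos"],s["force"])
E
```

```text
[ 0.40574463 -0.11212324  0.24995777] [-0.66562491 -0.03214251  0.18818286]
```

View pics/u9.png

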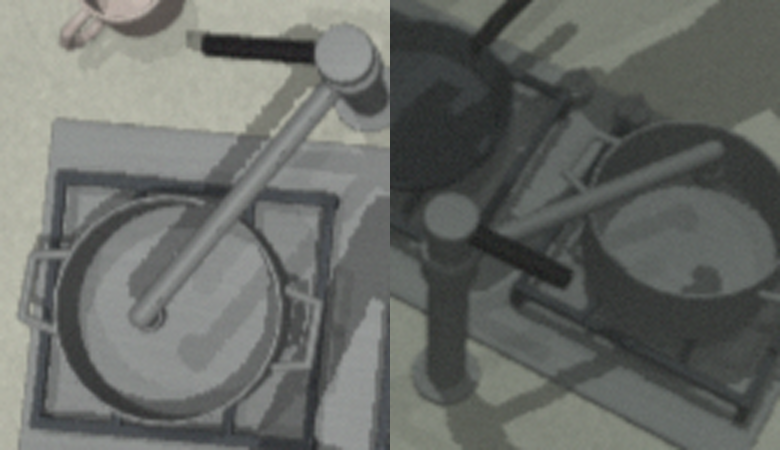

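The tube end is at (140,316) in the top view and (718,150) in the scene view, so the spout is at about 38.7°, on the pot's bearing. The lever is still shut, and the pot and pan haven't moved. I'm handing in.

```bash
python3 -c "
from plant import arm
print(arm.finish_job())"
```

```text
the job is handed in; nothing more can be done
None
```

The tap is ready, and I handed the job in at about 16 s of the 58 s allowed. With the closed fingertips I pushed the lever clockwise until it stalled at its stop, at about 9.5 N. Then I pushed the spout round over the pot in three pushes, at no more than about 2 N in the readings.

- **Lever:** in the last pictures it still points left, parallel to the hob's rear edge, so it is shut.
- **Spout:** both cameras put it at about 38.7° from straight towards the robot, against about 38.5° worked out for the pot's middle. By my estimates the outlet is still about 1 cm past the pot's centre. That comes from the spout's length, so turning it further would not help.
- **Pot:** my two estimates of the pot's centre differed by about 5 mm, and I used their mean.
- **Other things:** the pot, pan and mug looked unmoved in the last pictures. The jar and screwdriver were outside the final crops but unmoved in earlier pictures. The arm ended clear of everything.

I viewed 10 pictures. Two of the spout pushes stopped slightly short, so each needed one more nudge.

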